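# Weigh a brass gear wheel on the watchmaker's balance

### The job

The brass gear wheel on one pan of the balance should weigh 300 g: check it. Pick from the board the weights that make 300 g (the 200 g and the 100 g), set them down gently (not dropped), upright, one after the other on the empty pan so that the beam comes level, and let go.

Things in the scene. Friction and masses are not known exactly. Their poses are not given: they have to be found in the camera images.
- w200: The 200 g weight: brass cylinder 30 mm wide, 32 mm tall, blue band, blue-topped knob 16 mm wide above; 43 mm tall in all. Origin: centre of its underside, z up. It starts on a dark wooden board (10 mm thick) in a 100 mm square with three others in any order: the 100 g, and two not needed: 500 g (dark steel, 40 mm wide, 59 mm tall) and 50 g (plain silvery, 19 mm wide).
- w100: The 100 g weight: a brass cylinder 24 mm in diameter and 26 mm tall with a red band and a narrower, red-topped knob (13 mm wide) above, 36 mm tall in all. Origin: centre of its underside, z up. It starts on the same board.
- weigh_pan: The balance's empty steel pan: flat floor 114 mm across, rim 130 mm across and 4 mm above the floor. Origin: on its axis, 25 mm below the floor; z up, y along the beam to the gear's pan (240 mm away). It stays horizontal; floor 122 mm above the table at the start, 105 when level; 3 N pushes it down. Where weights stand on it does not matter; both fit 28 mm either side of centre along x.
- beam (a joint): Tilt of the balance beam in rad: 0 is level, -0.14 (the start, on its stop) is gear wheel down and empty pan up, +0.14 the reverse. Sprung: 10 g of difference tilts it by about 0.02 rad. A red pointer hangs before a white scale plate. It settles in about a second.

How it is judged:
By the outcome, as a careful person would: the job done as asked, in the order asked, and still so for the second after the job is handed in, with the robot touching nothing.
It also fails if it takes over 61 s, if anything falls off the work surface, if the arm or the gripper's body presses on something with over 40 N, if the wrist force passes 120 N, or if a joint passes its speed limit or range.

### The arm

A 6-joint arm with a two-finger parallel gripper is mounted at the origin on the work surface. World frame = base frame: x ahead of the robot, y to its left, z up, the work surface at z = 0. Lengths are in m, angles in rad, forces in N, time in s.
With the tool pointing down it reaches from about 0.325 to 0.9 m from the base axis. Payload 6.1 kg.
Tool frame: the origin (TCP) lies midway between the tips of the shut fingers; the grasp point (between the pads) lies 19 mm behind it; z points along the fingers, y is the direction in which the jaws open and shut (so a half turn about z gives the same grasp; the last joint's range is limited). The gripper opens to 85 mm and grips with 20 to 120 N. Pads are 22 mm wide; open, the fingers measure 114 mm over their backs; the gripper's body (76 mm by 85 mm) begins 54 mm behind the grasp point. The pads swing forward as they close: fully open they stand 13 mm farther back than shut.
Start: joints at [1.024, 0.22, 1.526, -0, 1.395, -0.126], TCP at [0.255, 0.57, 0.206] pointing down, gripper open.
Joint ranges: [-2.98, 2.98], [-0.91, 2.08], [0.09, 2.57], [-1.24, 4.39], [0.2, 2.65], [-2.68, 2.68]. Speed limits (rad/s): [2.57, 2.57, 3.01, 3.14, 3.14, 3.14].

### API

Orientations are given as a unit quaternion [w, x, y, z].
In Python, from bench import * gives the robot as it stands.
- The arm moves only by the shell command python3 -m jog 'ROWS' [OPENING] [FORCE]. ROWS is JSON, a list that holds one entry, the list of rows, each a list of 6 numbers: the shift along the tool's x, y, z in mm, then the turn, a rotation vector about the tool's x, y, z in rad. In form: [[[dx, dy, dz, ax, ay, az], ...]]. A call has exactly 8 rows; each row is the pose to reach, as a shift and turn from the pose measured when the call began, along the tool's axes at that moment; what a row does not reach only later rows make up. A row lasts 1/8 s, in which the tool goes at most 62.5 mm and 10.7 degrees, less where a joint would pass 70% of its speed; a pose out of reach is approached as far as the arm can. A call with a gripper value outside its range is refused whole. OPENING is the closure in counts, from 0 (fully open) to 255 (shut), set as the call begins (- or left out, the last holds). The fingers move at their own pace and stop on an object; FORCE is the grip in N (left out, the last holds). Time passes only in rows, so rows that repeat a pose let the fingers close, or fill a call up. It gives the time, the measured TCP pose, the force and the opening at its end, in the units of the state.
- sense(): the state, without advancing time (a new reading comes with each control period).
- capture(name): name is "side" or "top"; returns (picture, depth): 420x560x3 uint8, red, green, blue; 420x560 float32, m along the optical axis (not along the pixel's ray), 0 where there is no reading.
- camera_model(name): a dict with "fx", "fy", "cx", "cy" (pixels), "rvec" (rotation vector, rad) and "tvec" (3), from world to camera coordinates, as OpenCV has them. Camera axes: x right, y down, z forward; pixel columns grow to the right and rows downward; lengths in m; the calibration is good to about 2 mm. A picture is of the moment at which its call begins. camera_model takes no time and is no camera call.
- sign_off(): hands the job in, once; it reports no verdict.
The state is a dict: "clock": time; "joint_positions": joint angles; "qd": joint speeds; "joint_torque": joint torques, N m; "tcp_pos": TCP position; "tool_rot": TCP orientation; "force": force on the tool from outside, world axes, zero at the start; "wrist_torque": the same for the moment, N m; "opening": finger opening in m.
Only numpy, scipy, OpenCV 4.12 (cv2) and the standard library are available. Lean on these libraries where they do the work, as an engineer would, in place of code of your own. Each camera call takes 0.05 s, during which the arm holds its last target. There are 200 camera calls.

## Working session

There is one attempt and no reset: what is moved stays moved. The work goes in short steps, Python scripts to look and compute and a shell command to move; the robot and the scene stay as the last step left them, time stands still between calls to the robot, and variables do not carry over. Pictures are saved under pics/ and viewed, about 8 in all and at most 12, crops included, and the job is handed in when it is done.

```bash
ls; mkdir -p pics
cat > h.py <<'E'
from bench import *
import numpy as np, cv2
from scipy.spatial.transform import Rotation as R
def shot(n,f=None):
    p,d=capture(n)
    if f: cv2.imwrite('pics/'+f,p[:,:,::-1])
    return p,d
def cam(n):
    m=camera_model(n); Rm=R.from_rotvec(np.ravel(m['rvec'])).as_matrix(); return m,Rm,np.ravel(m['tvec'])
def cloud(n,d):
    m,Rm,t=cam(n); v,u=np.mgrid[:d.shape[0],:d.shape[1]]
    P=np.stack([(u-m['cx'])/m['fx']*d,(v-m['cy'])/m['fy']*d,d],-1)
    return (P-t)@Rm
def plane(n,u,v,z):
    m,Rm,t=cam(n); r=Rm.T@np.array([(u-m['cx'])/m['fx'],(v-m['cy'])/m['fy'],1]); c=-Rm.T@t
    return c+r*(z-c[2])/r[2]
def tool(): 
    s=sense(); q=s['tool_rot']; return np.array(s['tcp_pos']),R.from_quat([q[1],q[2],q[3],q[0]]).as_matrix()
E
python3 - <<'E'
from h import *
s=sense();print({k:np.round(v,3) for k,v in s.items()});print(tool()[1].round(3))
for n in('top','side'):
    p,d=shot(n,n+'0.png'); m,Rm,t=cam(n);print(n,-Rm.T@t,Rm[2],m['fx'])
E
```

```text
pics
{'clock': np.float64(0.0), 'joint_positions': array([ 1.024,  0.221,  1.528,  0.   ,  1.395, -0.126]), 'qd': array([ 0.002, -0.   , -0.   ,  0.   ,  0.001, -0.002]), 'joint_torque': array([ 1.0000e-03, -4.9691e+01, -3.8940e+01, -0.0000e+00,  1.1000e-02,
        0.0000e+00]), 'tcp_pos': array([0.255, 0.57 , 0.205]), 'tool_rot': array([-0.   ,  0.209,  0.978, -0.001]), 'force': array([ 0.613,  0.354, -0.399]), 'wrist_torque': array([-0.021,  0.018,  0.024]), 'opening': np.float64(0.085)}
[[-0.913  0.409 -0.001]
 [ 0.409  0.913 -0.002]
 [ 0.    -0.002 -1.   ]]
top [ 0.37750735 -0.05625085  1.12813999] [ 0.15697019 -0.0239681  -0.98731246] 469.0352707323446
side [ 0.08229705 -0.53834062  0.82568019] [ 0.46275008  0.48338648 -0.74310153] 508.8878532665296
```

View pics/top0.png

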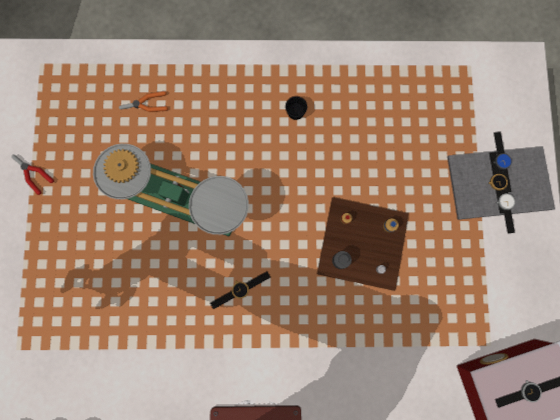

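View pics/side0.png

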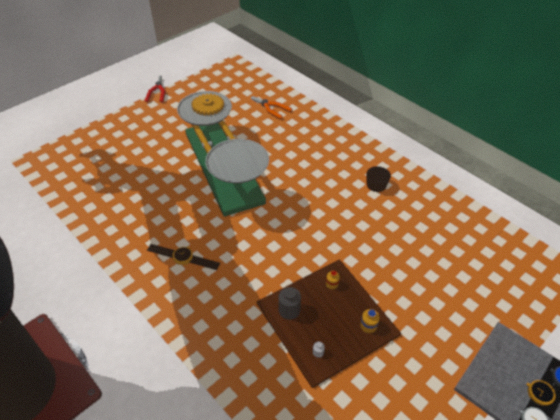

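The top view shows w100 (red) at (347,217), w200 (blue) at (392,225), the 500 g at (343,260) and the 50 g at (381,269). The empty pan is at about (219,205) and the gear pan at (123,172). The side view agrees: red (333,280), blue (371,320), pan (237,160).

```bash
cat > meas.py <<'E'
from h import *
def knob(n,p,col,z,box):
    hsv=cv2.cvtColor(p,cv2.COLOR_RGB2HSV).astype(int); H,S,V=hsv[...,0],hsv[...,1],hsv[...,2]
    m=((H>105)&(H<130)&(S>90)&(V>50)) if col=='b' else (((H<6)|(H>172))&(S>130)&(V>70))
    k=np.zeros(m.shape,bool);k[box[1]:box[3],box[0]:box[2]]=1
    nn,l,st,c=cv2.connectedComponentsWithStats((m&k).astype(np.uint8))
    return [(st[i].tolist(),plane(n,*c[i],z).round(4).tolist()) for i in range(1,nn) if st[i][4]>4]
if __name__=='__main__':
    D={}
    for n in('top','side'):
        p,d=shot(n);D[n]=(p,d,cloud(n,d))
    for n,bx in(('top',(325,200,410,290)),('side',(260,260,400,380))):
        p,d,C=D[n]
        for c,z in(('b',.053),('r',.046)): print(n,c,knob(n,p,c,z,bx))
        b=C[bx[1]:bx[3],bx[0]:bx[2]].reshape(-1,3)
        print('board z',np.median(b[:,2]))
    p,d,C=D['top']
    for u,v in((347,217),(392,225),(343,260),(381,269),(219,205),(123,172)): print((u,v),C[v,u].round(4))
    for n,bx in(('top',(180,165,260,245)),('side',(200,135,275,190))):
        C=D[n][2][bx[1]:bx[3],bx[0]:bx[2]]; m=(C[...,2]>.11)&(C[...,2]<.14)
        (x,y),r=cv2.minEnclosingCircle((C[m][:,:2]*1000).astype(np.float32)); print(n,'pan',x,y,r,np.median(C[m][:,2]),np.percentile(C[m][:,2],[2,98]),C[m].mean(0))
    C=D['top'][2];g=C[140:205,85:160];m=(g[...,2]>.075)&(g[...,2]<.1);print('gear pan',g[m].mean(0),np.percentile(g[m][:,2],[5,50,95]))
    P,T=tool();m,Rm,t=cam('top');q=Rm@P+t;print('tcp px',q[:2]/q[2]*m['fx']+[m['cx'],m['cy']])
E
python3 meas.py
```

```text
top b [([391, 222, 5, 5, 18], [0.5104, -0.3189, 0.053])]
top r [([346, 216, 3, 3, 9], [0.5274, -0.2135, 0.046])]
board z 0.010073799887493663
side b [([369, 310, 6, 6, 26], [0.5126, -0.319, 0.053])]
side r [([332, 271, 4, 3, 9], [0.5306, -0.2132, 0.046])]
board z 0.009124112079576661
(347, 217) [ 0.5272 -0.2132  0.0478]
(392, 225) [ 0.5072 -0.3164  0.0546]
(343, 260) [ 0.4266 -0.199   0.0671]
(381, 269) [ 0.4066 -0.2893  0.0445]
(219, 205) [0.5432 0.0746 0.1258]
(123, 172) [0.6226 0.2928 0.0991]
top pan 545.3788452148438 76.96678924560547 64.7448501586914 0.12236388371127696 [0.11845413 0.12724061] [0.54500858 0.07738871 0.12246113]
side pan 547.2864990234375 75.81951904296875 66.74876403808594 0.12248408708067748 [0.11965067 0.1268237 ] [0.54593628 0.07622144 0.12266085]
gear pan [0.62366746 0.29468906 0.09054854] [0.08186229 0.08973733 0.09857718]
tcp px [-55.26423355 350.66534366]
```

Both views agree to 3 mm, and heights and sizes match the given ones. The tool's y axis already lies within about 4° of the beam direction, so I keep this orientation. I'm moving toward w200 with the gripper partly open.

```bash
python3 -m jog '[[[-20,-23,0,0,0,0],[-58,-68,0,0,0,0],[-97,-115,0,0,0,0],[-136,-161,0,0,0,0],[-175,-207,0,0,0,0],[-214,-253,0,0,0,0],[-253,-299,0,0,0,0],[-292,-345,0,0,0,0]]]' 75 30
python3 - <<'E'
from h import *
P,T=tool()
print(P,(T.T@(np.array([.511,-.319,.14])-P)*1000).round(1))
E
```

```text
clock: 1.2
tcp_pos: [0.3809, 0.1342, 0.206]
tool_rot: [0.0, 0.209, 0.978, -0.0]
force: [1.3, 0.2, 0.4]
opening: 0.0602
[0.38087676 0.13416391 0.20604821] [-303.7 -360.5   66.5]
```

```bash
python3 -m jog '[[[-39,-46,0,0,0,0],[-78,-92,0,0,0,0],[-117,-138,5,0,0,0],[-156,-184,10,0,0,0],[-195,-230,20,0,0,0],[-234,-276,30,0,0,0],[-270,-320,45,0,0,0],[-303,-360,60,0,0,0]]]'
python3 - <<'E'
from h import *
p,d=shot('side','side1.png');P,T=tool();print(P,T.round(3).tolist())
cv2.imwrite('pics/side1c.png',cv2.resize(p[180:400,220:500,::-1],None,fx=2.5,fy=2.5))
p,d=shot('top')
E
```

```text
clock: 2.2
tcp_pos: [0.5108, -0.3204, 0.1459]
tool_rot: [0.0, 0.209, 0.978, -0.0]
force: [0.1, 0.9, 0.1]
opening: 0.0599
[ 0.51028185 -0.32534096  0.1425823 ] [[-0.912, 0.411, -0.002], [0.411, 0.912, -0.002], [0.0, -0.003, -1.0]]
```

View pics/side1c.png

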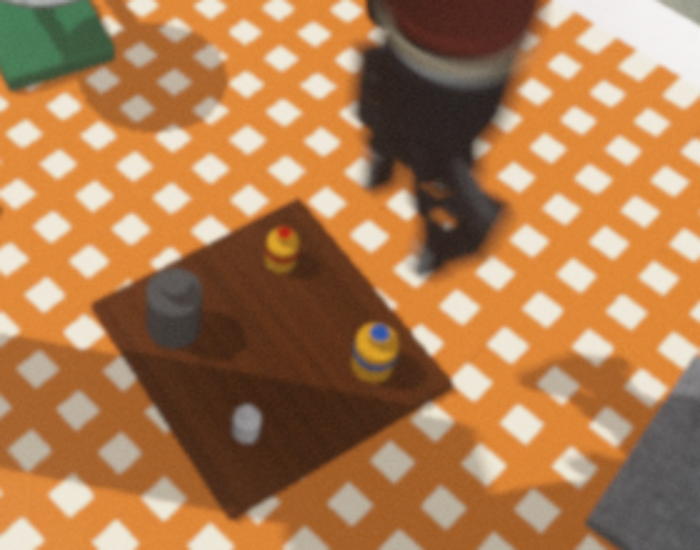

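The crop shows the open gripper (fingers around (400,220)) above and behind w200 at (375,350), as expected at 0.14 m, and nothing is disturbed. I'll descend and grip.

Run:
```python
from h import *
P,T=tool();print(P,(T.T@(np.array([.511,-.319,.016])-P)*1000).round(1))
```

```text
[ 0.50948807 -0.32202594  0.14307908] [ -0.5   3.5 127.1]
```

```bash
python3 -m jog '[[[0,2,15,0,0,0],[0,3.5,40,0,0,0],[0,3.5,65,0,0,0],[0,3.5,90,0,0,0],[0,3.5,108,0,0,0],[0,3.5,119,0,0,0],[0,3.5,125,0,0,0],[0,3.5,127,0,0,0]]]' && python3 -m jog '[[[0,0,0,0,0,0],[0,0,0,0,0,0],[0,0,0,0,0,0],[0,0,0,0,0,0],[0,0,0,0,0,0],[0,0,0,0,0,0],[0,0,0,0,0,0],[0,0,0,0,0,0]]]' 200 30
python3 - <<'E'
from h import *
P,T=tool();s=sense();print(P,s['force'],s['opening'])
E
```

```text
clock: 3.3
tcp_pos: [0.5108, -0.3189, 0.0163]
tool_rot: [-0.001, 0.211, 0.978, -0.0]
force: [-0.6, 0.2, -0.2]
opening: 0.0605
clock: 4.3
tcp_pos: [0.512, -0.3192, 0.0176]
tool_rot: [-0.0, 0.211, 0.978, -0.0]
force: [1.8, 3.3, 5.9]
opening: 0.0184
[ 0.51201052 -0.31920788  0.01758286] [1.84566557 3.32592882 5.88470463] 0.018410190390323815
```

The opening reads 18 mm where the body should have held it at 30, so I'll look before moving.

Run:
```python
from h import *
p,d=shot('side');q,_=shot('top')
a=cv2.resize(p[240:400,250:450,::-1],None,fx=3,fy=3);b=cv2.resize(q[190:300,310:420,::-1],None,fx=1.8,fy=4.36)
cv2.imwrite('pics/g1.png',a);cv2.imwrite('pics/g1t.png',b)
```

```text
(no output)
```

View pics/g1.png

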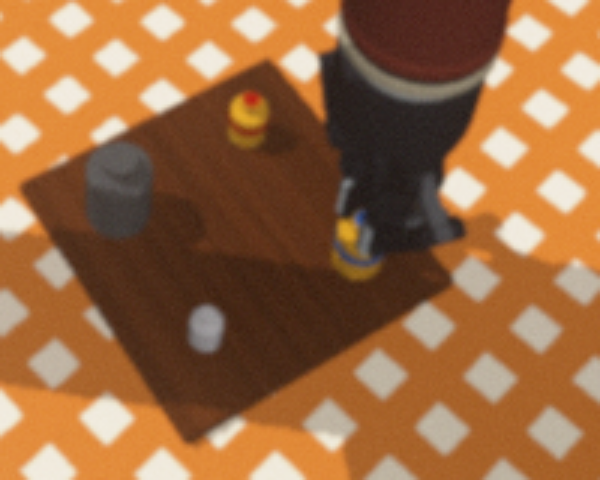

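The fingers are closed at w200's knob level, or behind its body. The weight is still upright at about (357,250) in the crop. I'll measure where it stands now.

Run:
```python
from meas import *
for n,bx in(('side',(330,285,400,350)),('top',(365,200,415,250))):
    p,d=shot(n); print(n,knob(n,p,'b',.053,bx))
    C=cloud(n,d)[bx[1]:bx[3],bx[0]:bx[2]];q=p[bx[1]:bx[3],bx[0]:bx[2]]
    h=cv2.cvtColor(q,cv2.COLOR_RGB2HSV).astype(int);m=(h[...,0]>15)&(h[...,0]<35)&(h[...,1]>130)&(h[...,2]>90)&(C[...,2]>.012)
    print('brass',m.sum(),C[m].mean(0) if m.any() else'',C[m].min(0),C[m].max(0))
    if n=='top':cv2.imwrite('pics/t2.png',cv2.resize(q[:,:,::-1],None,fx=10,fy=10,interpolation=2))
    else:cv2.imwrite('pics/s2.png',cv2.resize(q[:,:,::-1],None,fx=9,fy=9,interpolation=2))
    g=(h[...,2]<60)&(C[...,2]>.012)&(C[...,2]<.06);print('dark',g.sum(),C[g].mean(0) if g.any() else '',C[g].min(0),C[g].max(0))
a=cv2.imread('pics/s2.png');b=cv2.imread('pics/t2.png');H=500
f=lambda i:cv2.resize(i,(390,400));cv2.imwrite('pics/c2.png',np.hstack([f(a),f(b)]))
```

```text
side [([369, 310, 3, 4, 9], [0.5119, -0.3163, 0.053])]
brass 156 [ 0.5050453  -0.30568912  0.02965963] [ 0.49636749 -0.33444479  0.0122005 ] [ 0.53092656 -0.21843095  0.06073302]
dark 33 [ 0.50488178 -0.31928557  0.05278965] [ 0.44574231 -0.34061116  0.01204414] [ 0.51837572 -0.30625311  0.05979096]
top []
brass 1 [ 0.49785266 -0.32559803  0.03409514] [ 0.49785266 -0.32559803  0.03409514] [ 0.49785266 -0.32559803  0.03409514]Traceback (most recent call last):
  File "<stdin>", line 9, in <module>
    return umr_minimum(a, axis, None, out, keepdims, initial, where)
ValueError: zero-size array to reduction operation minimum which has no identity
```

View pics/s2.png

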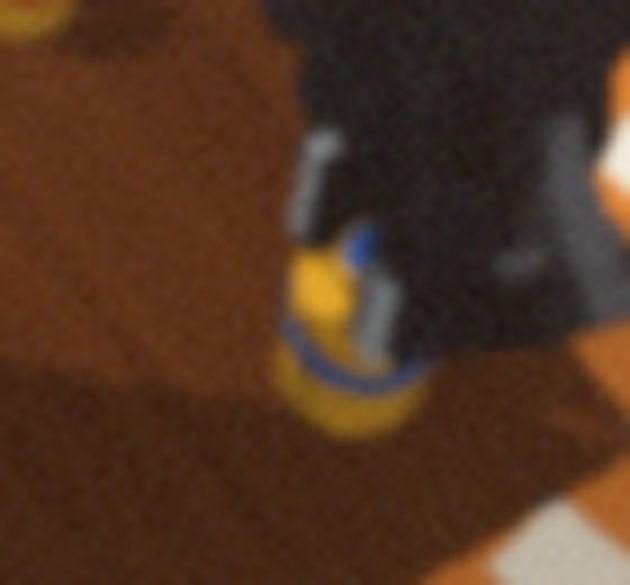

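The weight stands upright with the pads about its upper part. 200 counts was simply the commanded width, so I'll close fully and see where the fingers stop.

```bash
python3 -m jog '[[[0,0,0,0,0,0],[0,0,0,0,0,0],[0,0,0,0,0,0],[0,0,0,0,0,0],[0,0,0,0,0,0],[0,0,0,0,0,0],[0,0,0,0,0,0],[0,0,0,0,0,0]]]' 255 30
python3 - <<'E'
from meas import *
p,d=shot('side'); print(knob('side',p,'b',.053,(330,285,400,350)))
cv2.imwrite('pics/s3.png',cv2.resize(p[270:350,320:420,::-1],None,fx=6,fy=6,interpolation=2))
s=sense();print(s['opening'],s['force'],s['tcp_pos'],s['wrist_torque'])
E
```

```text
clock: 5.5
tcp_pos: [0.5122, -0.3194, 0.0179]
tool_rot: [0.0, 0.211, 0.978, -0.001]
force: [-0.1, 1.8, 5.3]
opening: 0.0144
[]
0.01378917567563856 [0.35826919 1.12756492 5.01217576] [ 0.51218891 -0.31939249  0.01793842] [ 0.26296609 -0.01669039 -0.00320433]
```

View pics/s3.png

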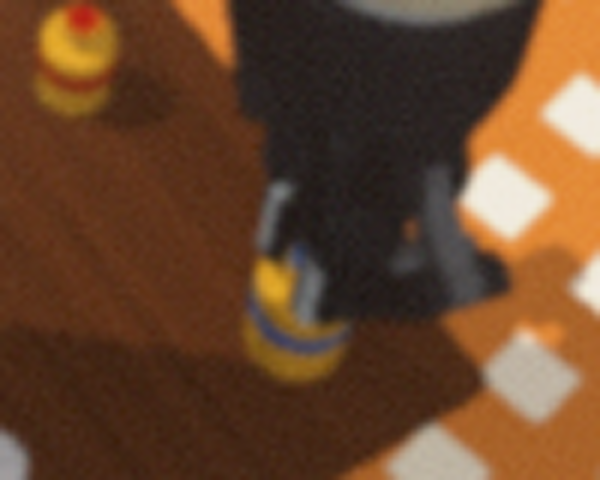

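The fingers stopped at 14 mm, which suggests they hold the 16 mm knob. I'll test with a small slow lift.

```bash
python3 -m jog '[[[0,0,-2,0,0,0],[0,0,-4,0,0,0],[0,0,-6,0,0,0],[0,0,-8,0,0,0],[0,0,-10,0,0,0],[0,0,-10,0,0,0],[0,0,-10,0,0,0],[0,0,-10,0,0,0]]]' 255 30
python3 - <<'E'
from meas import *
p,d=shot('side')
cv2.imwrite('pics/s4.png',cv2.resize(p[270:350,320:420,::-1],None,fx=6,fy=6,interpolation=2))
s=sense();print(s['opening'],s['force'],s['tcp_pos'],s['wrist_torque'])
h=cv2.cvtColor(p,cv2.COLOR_RGB2HSV).astype(int)[285:350,340:400];C=cloud('side',d)[285:350,340:400]
m=(h[...,0]>15)&(h[...,0]<35)&(h[...,1]>130)&(h[...,2]>60);v=np.where(m)
print('brass rows',v[0].min()+285,v[0].max()+285,'cols',v[1].min()+340,v[1].max()+340)
E
```

```text
clock: 6.55
tcp_pos: [0.5121, -0.3193, 0.0278]
tool_rot: [0.0, 0.211, 0.978, -0.0]
force: [-0.5, -0.7, -2.3]
opening: 0.0138
0.014131940472870957 [ 0.28316936 -0.0292928  -1.88049415] [ 0.51210475 -0.31933292  0.02782744] [-0.03615533 -0.01394729 -0.04035768]
brass rows 310 330 cols 361 377
```

View pics/s4.png

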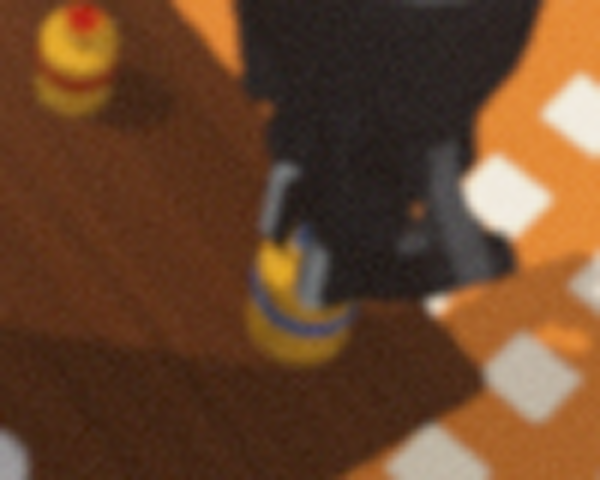

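w200 lifts cleanly: about 1.9 N, upright, with its underside 8 mm below the TCP. Next is the carry to the pan's +x side.

Run:
```python
from h import *
P,T=tool();print(P,(T.T@(np.array([.572,.067,.170])-P)*1000).round(1))
```

```text
[ 0.51210475 -0.31933292  0.02782744] [ 104.4  376.6 -142.6]
```

```bash
python3 -m jog '[[[0,0,-15,0,0,0],[0,0,-45,0,0,0],[3,10,-85,0,0,0],[10,36,-125,0,0,0],[20,72,-150,0,0,0],[32,114,-150,0,0,0],[44,158,-150,0,0,0],[56,202,-150,0,0,0]]]' && python3 -m jog '[[[11,40,0,0,0,0],[21,76,0,0,0,0],[30,108,0,0,0,0],[37,135,0,0,0,0],[43,155,0,0,0,0],[46,167,4,0,0,0],[48,173,7,0,0,0],[48,174,8,0,0,0]]]'
python3 - <<'E'
from meas import *
P,T=tool();print(P,sense()['opening'],sense()['force'],(T.T@(np.array([.572,.067,.129])-P)*1000).round(1))
shot('top'); p,d=shot('side')
cv2.imwrite('pics/s5.png',cv2.resize(p[60:220,140:340,::-1],None,fx=3,fy=3,interpolation=2))
P,T=tool();print(P,sense()['force'],(T.T@(np.array([.572,.067,.129])-P)*1000).round(1))
E
```

```text
clock: 7.6
tcp_pos: [0.5446, -0.1108, 0.1791]
tool_rot: [0.001, 0.211, 0.978, -0.001]
force: [-0.3, -0.4, -2.3]
opening: 0.0138
clock: 8.6
tcp_pos: [0.5723, 0.0673, 0.1703]
tool_rot: [0.001, 0.211, 0.978, -0.001]
force: [0.4, -0.2, -2.4]
opening: 0.0141
[0.57227595 0.06730684 0.17032698] 0.014128807801558726 [ 0.41977375 -0.23311411 -2.37143716] [ 0.2 -0.3 41.3]
[0.57242309 0.0669658  0.17052454] [ 2.77840854e-03  2.44239583e-02 -2.90131357e+00] [ 0.5 -0.1 41.5]
```

View pics/s5.png

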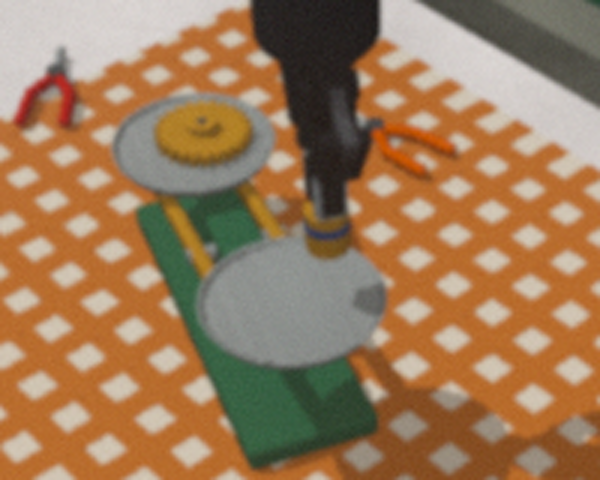

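w200 hangs upright over the pan's +x side, its foot at about (330,250) in the crop. Now I lower it gently.

```bash
python3 -m jog '[[[0,0,8,0,0,0],[0,0,18,0,0,0],[0,0,26,0,0,0],[0,0,31,0,0,0],[0,0,34,0,0,0],[0,0,36,0,0,0],[0,0,38,0,0,0],[0,0,38,0,0,0]]]'; python3 -m jog '[[[0,0,0.5,0,0,0],[0,0,1,0,0,0],[0,0,1.5,0,0,0],[0,0,2,0,0,0],[0,0,2.5,0,0,0],[0,0,3,0,0,0],[0,0,3.5,0,0,0],[0,0,3.5,0,0,0]]]'
```

```text
clock: 9.7
tcp_pos: [0.5725, 0.0669, 0.1325]
tool_rot: [0.001, 0.211, 0.977, -0.001]
force: [0.1, 0.2, -1.9]
opening: 0.014
clock: 10.7
tcp_pos: [0.5726, 0.0669, 0.1293]
tool_rot: [0.001, 0.211, 0.977, -0.001]
force: [-1.6, -1.3, 1.3]
opening: 0.0136
```

Contact is made: the force went from -2 to +1.3 N. I'll release and rise.

```bash
python3 -m jog '[[[0,0,0,0,0,0],[0,0,0,0,0,0],[0,0,0,0,0,0],[0,0,0,0,0,0],[0,0,0,0,0,0],[0,0,0,0,0,0],[0,0,0,0,0,0],[0,0,0,0,0,0]]]' 75; python3 -m jog '[[[0,0,-5,0,0,0],[0,0,-15,0,0,0],[0,0,-30,0,0,0],[0,0,-50,0,0,0],[0,0,-72,0,0,0],[0,0,-80,0,0,0],[0,0,-80,0,0,0],[0,0,-80,0,0,0]]]'
python3 - <<'E'
from meas import *
p,d=shot('side');print('b',knob('side',p,'b',.165,(200,80,300,200)));print('r',knob('side',p,'r',.046,(260,260,400,380)))
q,_=shot('top');print('r top',knob('top',q,'r',.046,(325,200,410,290)))
P,T=tool();print(P,(T.T@(np.array([.529,-.2135,.100])-P)*1000).round(1))
E
```

```text
clock: 11.7
tcp_pos: [0.5726, 0.0669, 0.1293]
tool_rot: [0.001, 0.211, 0.977, -0.001]
force: [-1.0, -0.3, 0.2]
opening: 0.06
clock: 12.7
tcp_pos: [0.5719, 0.067, 0.2084]
tool_rot: [0.0, 0.211, 0.977, -0.001]
force: [-0.1, -0.5, -0.4]
opening: 0.0602
b [([247, 140, 5, 3, 10], [0.5721, 0.0666, 0.165])]
r [([332, 271, 4, 3, 9], [0.5306, -0.2132, 0.046])]
r top [([346, 216, 3, 3, 9], [0.5274, -0.2135, 0.046])]
[0.57179571 0.06703563 0.20815242] [ -76.7 -273.   108.7]
```

w200 is standing exactly where intended, and w100 hasn't moved. Going for w100.

```bash
python3 -m jog '[[[-5,-18,0,0,0,0],[-17,-60,0,0,0,0],[-30,-105,0,0,0,0],[-43,-155,10,0,0,0],[-56,-200,30,0,0,0],[-67,-240,60,0,0,0],[-74,-264,85,0,0,0],[-77,-273,105,0,0,0]]]' 75
python3 - <<'E'
from h import *
P,T=tool();print(P,(T.T@(np.array([.529,-.2135,.014])-P)*1000).round(1))
shot('side')
P,T=tool();print(P,(T.T@(np.array([.529,-.2135,.014])-P)*1000).round(1))
E
```

```text
clock: 13.8
tcp_pos: [0.5278, -0.2156, 0.1021]
tool_rot: [-0.001, 0.212, 0.977, -0.001]
force: [-0.3, 0.3, -0.5]
opening: 0.0602
[ 0.52784206 -0.21559221  0.10213134] [-0.3  2.6 88.1]
[ 0.52655588 -0.2148764   0.09942111] [-2.1  2.4 85.4]
```

```bash
python3 -m jog '[[[-2,2,10,0,0,0],[-2,2.4,28,0,0,0],[-2,2.4,46,0,0,0],[-2,2.4,62,0,0,0],[-2,2.4,74,0,0,0],[-2,2.4,81,0,0,0],[-2,2.4,85,0,0,0],[-2,2.4,85,0,0,0]]]' && python3 -m jog '[[[0,0,0,0,0,0],[0,0,0,0,0,0],[0,0,0,0,0,0],[0,0,0,0,0,0],[0,0,0,0,0,0],[0,0,0,0,0,0],[0,0,0,0,0,0],[0,0,0,0,0,0]]]' 255 30 && python3 -m jog '[[[0,0,-2,0,0,0],[0,0,-4,0,0,0],[0,0,-6,0,0,0],[0,0,-8,0,0,0],[0,0,-10,0,0,0],[0,0,-10,0,0,0],[0,0,-10,0,0,0],[0,0,-10,0,0,0]]]'
python3 - <<'E'
from h import *
P,T=tool();print(P,sense()['force'],sense()['opening'],(T.T@(np.array([.520,.086,.170])-P)*1000).round(1))
p,d=shot('side')
cv2.imwrite('pics/s6.png',cv2.resize(p[230:310,290:390,::-1],None,fx=6,fy=6,interpolation=2))
E
```

```text
clock: 14.85
tcp_pos: [0.529, -0.2136, 0.0145]
tool_rot: [-0.003, 0.212, 0.977, -0.001]
force: [-0.3, -0.1, -0.2]
opening: 0.0604
clock: 15.85
tcp_pos: [0.5294, -0.2138, 0.0149]
tool_rot: [-0.002, 0.212, 0.977, -0.001]
force: [0.6, 1.1, 5.2]
opening: 0.0102
clock: 16.85
tcp_pos: [0.5293, -0.2137, 0.0248]
tool_rot: [-0.002, 0.212, 0.977, -0.001]
force: [1.1, 0.1, -1.0]
opening: 0.0104
[ 0.52930829 -0.21371538  0.02476302] [ 1.05357919  0.09389134 -0.96178508] 0.010354440984677818 [ 133.3  268.6 -145.3]
```

View pics/s6.png

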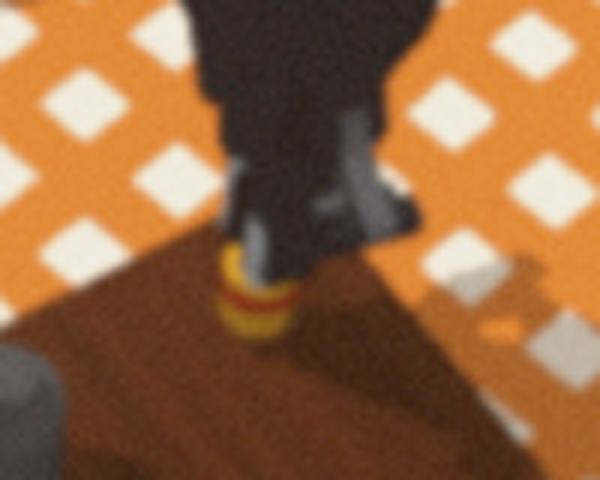

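w100 is held upright (about 1 N), with its underside 5 mm below the TCP. I'm carrying it to the pan's -x side.

```bash
python3 -m jog '[[[0,0,-15,0,0,0],[0,0,-45,0,0,0],[3,5,-90,0,0,0],[12,24,-135,0,0,0],[28,56,-165,0,0,0],[48,96,-165,0,0,0],[68,138,-165,0,0,0],[88,178,-165,0,0,0]]]' && python3 -m jog '[[[14,28,0,0,0,0],[26,52,0,0,0,0],[35,71,0,0,0,0],[41,82,0,0,0,0],[44,88,0,0,0,0],[45,90,5,0,0,0],[45,90,10,0,0,0],[45,90,15,0,0,0]]]'
python3 - <<'E'
from meas import *
p,d=shot('side','side7.png')
P,T=tool();print(P,sense()['force'],(T.T@(np.array([.520,.086,.127])-P)*1000).round(1))
E
```

```text
clock: 17.9
tcp_pos: [0.5239, -0.0138, 0.1912]
tool_rot: [-0.001, 0.212, 0.977, -0.0]
force: [0.5, 0.2, -0.4]
opening: 0.0104
clock: 18.9
tcp_pos: [0.5201, 0.0862, 0.1756]
tool_rot: [-0.002, 0.213, 0.977, -0.001]
force: [-0.2, 0.3, -1.5]
opening: 0.0098
[0.51964038 0.0862071  0.17478451] [-0.46727521 -0.64911043 -2.13214988] [-0.6  0.1 47.8]
```

```bash
python3 -m jog '[[[0,0,8,0,0,0],[0,0,18,0,0,0],[0,0,27,0,0,0],[0,0,34,0,0,0],[0,0,39,0,0,0],[0,0,42,0,0,0],[0,0,44,0,0,0],[0,0,44,0,0,0]]]'; python3 -m jog '[[[0,0,1,0,0,0],[0,0,2,0,0,0],[0,0,3,0,0,0],[0,0,4,0,0,0],[0,0,5,0,0,0],[0,0,6,0,0,0],[0,0,7,0,0,0],[0,0,8,0,0,0]]]'; python3 -m jog '[[[0,0,1.5,0,0,0],[0,0,3,0,0,0],[0,0,4.5,0,0,0],[0,0,6,0,0,0],[0,0,7.5,0,0,0],[0,0,9,0,0,0],[0,0,10,0,0,0],[0,0,11,0,0,0]]]'
```

```text
clock: 19.95
tcp_pos: [0.5195, 0.0862, 0.1308]
tool_rot: [-0.002, 0.213, 0.977, -0.001]
force: [0.4, 0.5, -0.6]
opening: 0.0105
clock: 20.95
tcp_pos: [0.5195, 0.0862, 0.1228]
tool_rot: [-0.002, 0.213, 0.977, -0.001]
force: [0.2, -1.0, -0.7]
opening: 0.01
clock: 21.95
tcp_pos: [0.5194, 0.0862, 0.1117]
tool_rot: [-0.002, 0.213, 0.977, -0.001]
force: [-0.9, -0.6, 0.3]
opening: 0.0103
```

```bash
python3 -m jog '[[[0,0,0.5,0,0,0],[0,0,1,0,0,0],[0,0,1.5,0,0,0],[0,0,2,0,0,0],[0,0,2,0,0,0],[0,0,2,0,0,0],[0,0,2,0,0,0],[0,0,2,0,0,0]]]'
cat > pan.py <<'E'
from meas import *
zs=[]
for n,bx in(('top',(180,165,260,245)),('side',(200,130,275,200))):
    p,d=shot(n);q=p[bx[1]:bx[3],bx[0]:bx[2]].astype(int);C=cloud(n,d)[bx[1]:bx[3],bx[0]:bx[2]]
    m=(q.max(-1)-q.min(-1)<30)&(q.mean(-1)>90)&(C[...,2]>.07)&(C[...,2]<.15)&(np.hypot(C[...,0]-.546,C[...,1]-.077)<.055)
    print(n,m.sum(),'floor z',np.median(C[m][:,2]).round(4))
p,d=shot('side');print(knob('side',p,'b',.148,(200,80,300,200)),knob('side',p,'r',.141,(180,80,300,200)))
cv2.imwrite('pics/last%d.png'%int(sense()['clock']*100),cv2.resize(p[60:220,140:340,::-1],None,fx=3,fy=3,interpolation=2))
s=sense();print(s['clock'],s['tcp_pos'],s['force'],s['opening'])
E
python3 pan.py;ls pics
```

```text
clock: 22.95
tcp_pos: [0.5194, 0.0861, 0.1098]
tool_rot: [-0.002, 0.213, 0.977, -0.001]
force: [-0.1, -0.2, 0.1]
opening: 0.0102
top 475 floor z 0.1051
side 1050 floor z 0.1053
[([248, 147, 4, 2, 8], [0.5719, 0.0652, 0.148])] [([207, 80, 9, 3, 13], [0.666, 0.3119, 0.141])]
23.1 [0.51946439 0.08615678 0.10977168] [ 0.06747127 -0.5202335  -0.08150518] 0.010153706120910638
g1.png
g1t.png
last2310.png
s2.png
s3.png
s4.png
s5.png
s6.png
side0.png
side1.png
side1c.png
side7.png
t2.png
top0.png
```

The pan floor reads 105 mm (level) and the tool carries no load, so I release and rise.

```bash
python3 -m jog '[[[0,0,0,0,0,0],[0,0,0,0,0,0],[0,0,0,0,0,0],[0,0,0,0,0,0],[0,0,0,0,0,0],[0,0,0,0,0,0],[0,0,0,0,0,0],[0,0,0,0,0,0]]]' 85; python3 -m jog '[[[0,0,-3,0,0,0],[0,0,-10,0,0,0],[0,0,-22,0,0,0],[0,0,-38,0,0,0],[0,0,-60,0,0,0],[0,0,-85,0,0,0],[0,0,-105,0,0,0],[0,0,-120,0,0,0]]]'; python3 -m jog '[[[20,0,-10,0,0,0],[50,0,-20,0,0,0],[80,0,-20,0,0,0],[100,0,-20,0,0,0],[110,0,-20,0,0,0],[110,0,-20,0,0,0],[110,0,-20,0,0,0],[110,0,-20,0,0,0]]]'
python3 pan.py; ls pics|grep last
```

```text
clock: 24.1
tcp_pos: [0.5195, 0.0861, 0.1098]
tool_rot: [-0.002, 0.213, 0.977, -0.001]
force: [0.3, -0.8, 0.5]
opening: 0.057
clock: 25.1
tcp_pos: [0.5205, 0.0862, 0.232]
tool_rot: [-0.001, 0.213, 0.977, -0.001]
force: [-0.4, -0.8, 0.3]
opening: 0.057
clock: 26.1
tcp_pos: [0.4209, 0.1316, 0.2521]
tool_rot: [-0.001, 0.213, 0.977, -0.001]
force: [-0.4, -0.2, -0.6]
opening: 0.0567
top 1621 floor z 0.1049
side 1111 floor z 0.1052
[([248, 146, 4, 3, 10], [0.5725, 0.0659, 0.148])] [([222, 156, 3, 2, 6], [0.5205, 0.0869, 0.141])]
26.25 [0.42074854 0.13171455 0.25207943] [-0.09998291  0.32272323  0.03173349] 0.05660130743618241
last2310.png
last2625.png
```

View pics/last2625.png

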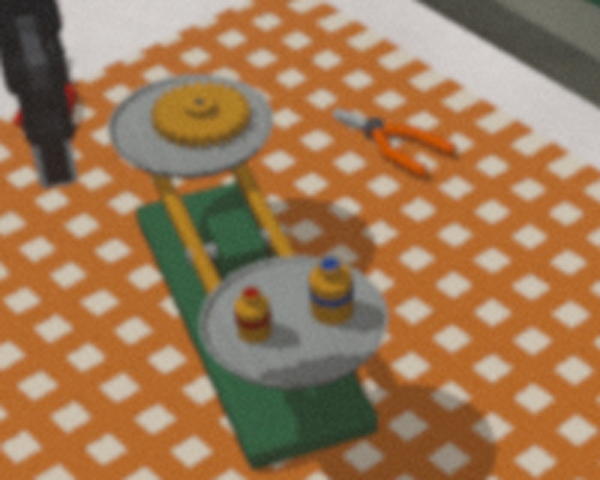

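Both weights stand upright on the pan, w100 at (252,315) and w200 at (331,290). The gear's pan has risen level with it, and the gripper is clear at upper left.

```bash
python3 -c "
from bench import *
print(sign_off())"
```

```text
the job is handed in; nothing more can be done
None
```

The gear wheel checks out at 300 g: with the 200 g and then the 100 g weight set down on the empty pan, the beam came level. I handed the job in after about 26 s of robot time, with the gripper open and clear.

- **Level:** after release the pan floor measured 104.9 mm (top camera) and 105.2 mm (side camera), against 105 mm for level. I judged this from the pan height and the last picture. I did not read the pointer or the beam angle directly.
- **Weights:** both stand upright, about 28 mm either side of the pan's centre. Their knobs measured within about 1–2 mm of where I meant to put them. Neither was dropped: each was lowered until the force showed it was resting before I opened the fingers.
- **Disagreement:** the fingers closed to about 14 mm on the 200 g weight and 10 mm on the 100 g, well under the 30 and 24 mm bodies I aimed for. The pads probably held the knobs or upper part, with about 5 N upward on the tool while gripping. A small test lift showed each weight held upright with about the right load, so I carried on.

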